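# Slide the flat tin between the posts into its worktop tidy

### The arm

A 6-joint arm with a two-finger parallel gripper is mounted at the origin on a cart in front of the work surface, level with it; the furniture and walls round the work are solid. World frame = base frame: x ahead of the robot, y to its left, z up, the work surface at z = 0. Lengths are in mm, angles in rad, forces in N, time in s.
With the tool pointing down it reaches from about 350 to 975 mm from the base axis. Payload 7.1 kg.
Tool frame: the origin (TCP) lies on the front face of the gripper's body, between the roots of the fingers; the fingertips stand 80 mm ahead of it and the grasp point (between the pads) lies 61 mm ahead of it; z points along the fingers, y is the line along which they close (so a half turn about z gives the same grasp; the last joint's range is limited). The gripper opens to 88 mm and grips with 3 to 60 N. Pads are 20 mm wide; open, the fingers measure 115 mm over their backs; the gripper's body (75 mm by 178 mm) begins 61 mm behind the grasp point.
Start: joints at [-1.281, 0.423, 1.63, -0, 1.089, -0.019], TCP at [189.965, -595.415, 302.675] pointing down, gripper open.
Joint ranges: [-3, 3], [-0.9, 2.11], [0.09, 2.58], [-1.31, 4.45], [0.11, 2.69], [-2.54, 2.54]. Speed limits (rad/s): [2.39, 2.39, 3.01, 3.14, 3.14, 3.14].

### API

Orientations are given as a rotation vector (axis times angle).
In Python, from workcell import readout, vision, close_job gives the robot as it stands.
- The arm moves only by the tool servo_tool, never from a script. Its argument "plan" is a list that holds one entry, the list of rows, each a list of 7 numbers: the gripper command: -1 is fully open, 1 is shut, values between are in proportion, then the shift along the world's x, y, z in units of 40 mm (1.0 is 40 mm), then the turn, a rotation vector about the world's x, y, z in units of 5 degrees (1.0 is 5 degrees). A call has 1 to 5 rows; each row shifts and turns the commanded pose from where the row before left it; what a row does not reach is not made up. A row lasts 1/12 s, in which the tool goes at most 41.7 mm and 7.16 degrees, less where a joint would pass 70% of its speed; a pose out of reach is approached as far as the arm can. A call is refused whole if a number of a shift passes 1 or a number of a turn 1, either way. A call with a gripper value outside its range is refused whole. The fingers move at their own pace and stop on an object; the grip force is fixed at half the most. Time passes only in rows, so rows that do not move let the fingers close. It gives the time, the measured TCP pose, the force, the opening and the grip force at its end, in the units of the state.
- readout.get_obs(): the state, without advancing time (a new reading comes with each control period).
- vision.get_image(name): name is "side" or "top"; returns the picture (420x560x3 uint8, red, green, blue); there is no depth.
- vision.camera_params(name): a dict with "fx", "fy", "cx", "cy" (pixels), "rvec" (rotation vector, rad) and "tvec" (3), from world to camera coordinates, as OpenCV has them. Camera axes: x right, y down, z forward; pixel columns grow to the right and rows downward; lengths in mm; the calibration is good to about 2 mm. A picture is of the moment at which its call begins. camera_params takes no time and is no camera call.
- close_job(): hands the job in; it is judged then, once.
The state is a dict: "t": time; "qpos": joint angles; "qvel": joint speeds; "joint_torque": joint torques, N m; "ee_pos": TCP position; "orientation": TCP orientation; "ft_force": force on the tool from outside, world axes, zero at the start; "moment": the same for the moment, N m; "width": finger opening in mm; "grasp_force": force on a finger pad.
Only numpy, scipy, OpenCV 4.12 (cv2) and the standard library are available. Lean on these libraries where they do the work, as an engineer would, in place of code of your own. Each camera call takes 0.05 s, during which the arm holds its last target. There are 200 camera calls.

### The job

Put the flat food tin away in the low wooden worktop tidy: push it along the worktop with the fingers, end first through the narrow gap between the tidy's two front posts, until the whole tin lies inside the bay behind those posts. Only push it, gently; never grasp, pinch, tip or lift it. Leave the mug, the spice jar and the salt shaker where they stand, and finish with the hand clear.

Things in the scene. Friction and masses are not known exactly. Their poses are not given: they have to be found in the camera images.
- flat_tin: closed flat oblong food tin with rounded corners, loose, flat on the worktop: 63 mm along its x, 105 mm along its y (length), 24 mm high; sides taper slightly, pushable body 60 x 101 mm. About 0.15 kg, stops as soon as the push stops. Origin: centre of its underside, z up. At the start it lies left of the mouth line of the tidy, its length within 30 degrees of the way the robot faces.
- tidy: low wooden tidy, no floor, fixed. Origin on the worktop midway between its two front posts; x points through the mouth into the bay, z up. Round posts 22 mm thick, 40 high, axes at y = +-44.5 mm, at x = 0 (gap 67 mm clear) and x = 164. Side rails 21 mm high, inner faces at y = +-48; back rail, inner face at x = 160. The tin fits lengthwise: its centre is at x = 64 mm when wholly behind the front posts.
- dresser_corner (a point): fixed: the right front corner, at worktop height, of the tall grey dresser cupboard that stands on the worktop, 1.3 m high. Its front runs from here to the left (world +y) and its side straight back (world +x); keep the hand and arm in front of it or to the right of it.
- mug: small cream mug standing upright, about 59 mm across, 83 mm with its handle, 55 mm high; origin at the centre of the underside of its outline; a bystander
- spice_jar: spice jar with a white cap, 47 mm across, 98 mm high, standing; origin at the centre of its underside; a bystander
- salt_shaker: glass salt shaker with a metal cap, 44 mm across, 90 mm high, standing; origin at the centre of its underside; a bystander
Things that resemble listed ones, but are neither listed nor needed, are in the scene too. Of the things that look like the flat_tin, take the one that is farthest to the robot's right at the start.

How it is judged:
By the outcome, as a careful person would: the job done as asked, in the order asked, and still so for the second after the job is handed in, with the robot touching nothing.
It also fails if it takes over 72 s, if anything falls off the work surface, if the arm or the gripper's body presses on something with over 40 N, if the wrist force passes 120 N, or if a joint passes its speed limit or range.

## Working session

There is one attempt and no reset: what is moved stays moved. The work goes in short steps, Python scripts to look and compute and a tool call to move; the robot and the scene stay as the last step left them, time stands still between calls to the robot, and variables do not carry over. Pictures are saved under pics/ and viewed, at most 10 in all, crops included, and the job is handed in when it is done.

Besides the shell and the picture viewer there is one more tool, called after "Request:" as name(argument=value, ...) on one line, values as JSON. servo_tool: Moves the arm, as the interface text tells. Its arguments: {"type":"object","properties":{"plan":{"type":"array"}},"required":["plan"]}

```bash
mkdir -p pics; cat > h.py <<'E'
import numpy as np, cv2
from workcell import readout, vision
def snap(n,f):
    im=cv2.cvtColor(vision.get_image(n),cv2.COLOR_RGB2BGR); cv2.imwrite('pics/'+f,im); return im
def ray(n,uv,z):
    p=vision.camera_params(n); R=cv2.Rodrigues(np.array(p['rvec'],float))[0]; t=np.array(p['tvec'],float).ravel()
    c=-R.T@t; uv=np.atleast_2d(np.array(uv,float))
    d=np.c_[(uv[:,0]-p['cx'])/p['fx'],(uv[:,1]-p['cy'])/p['fy'],np.ones(len(uv))]@R
    return c+d*((z-c[2])/d[:,2])[:,None]
def proj(n,P):
    p=vision.camera_params(n)
    K=np.array([[p['fx'],0,p['cx']],[0,p['fy'],p['cy']],[0,0,1]],float)
    return cv2.projectPoints(np.atleast_2d(np.array(P,float)),np.array(p['rvec'],float),np.array(p['tvec'],float),K,None)[0][:,0]
E
python3 - <<'E'
from h import *
a=snap('top','t0.png'); b=snap('side','s0.png')
for n in('top','side'):
    p=vision.camera_params(n);R=cv2.Rodrigues(np.array(p['rvec'],float))[0];print(n,p['fx'],-R.T@np.array(p['tvec'],float).ravel(),ray(n,[[0,419],[559,419],[280,210],[0,0],[559,0]],0).round()[:,:2].tolist())
print(readout.get_obs())
E
```

```text
top 466.6542384728467 [  22.12542911 -122.05751176 1611.43952383] [[-263.0, 766.0], [-139.0, -1007.0], [489.0, -75.0], [1317.0, 1150.0], [1470.0, -1162.0]]
side 435.9138782560324 [ 1.26758202e+00 -1.27600195e+03  5.26547716e+02] [[-203.0, -653.0], [547.0, -997.0], [507.0, -74.0], [878.0, -8716.0], [-9623.0, -8399.0]]
{'t': 0.1, 'qpos': array([-1.28097743e+00,  4.23756923e-01,  1.63060443e+00, -1.49640349e-05,
        1.08863460e+00, -1.89773756e-02]), 'qvel': array([-0.0006909 , -0.00197886, -0.00311076,  0.0001145 , -0.00079271,
       -0.00067461]), 'joint_torque': array([ 3.28824080e-04, -5.45614457e+01, -2.74324912e+01,  6.45806990e-02,
        1.88702450e-02, -9.89460204e-06]), 'ee_pos': array([ 189.86609945, -595.04404185,  301.98764121]), 'orientation': array([-3.10284727e+00, -4.82928377e-01,  3.18084007e-04]), 'ft_force': array([ 0.24139471, -0.06171576, -0.69685729]), 'moment': array([ 0.03618538, -0.01486926, -0.02908862]), 'grasp_force': 0.0, 'width': 87.77053183945596}
```

View pics/t0.png

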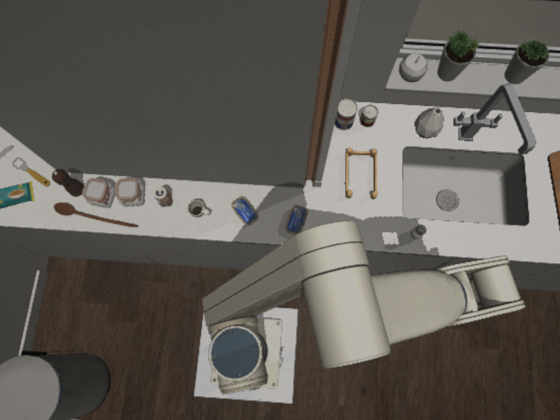

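View pics/s0.png

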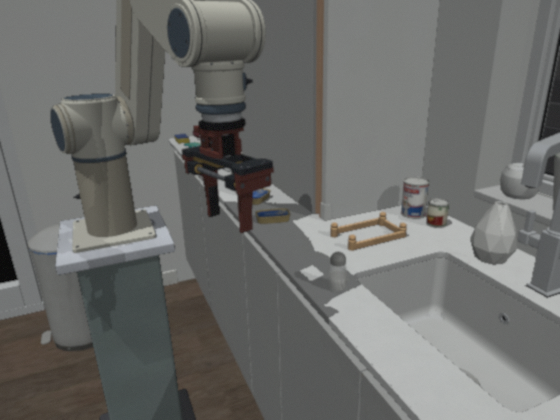

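Top view: candidates for the tin are the blue tins at (297,219) and (245,209), plus a fish tin at (15,195). The rightmost, (297,219), is the one to take. The tidy is at (362,173) with its front posts near (349,195) and (376,195). The dresser corner is near (320,187).

```bash
python3 - <<'E'
from h import *
a=cv2.imread('pics/t0.png'); c=a[130:255,225:435]; cv2.imwrite('pics/c0.png',cv2.resize(c,None,fx=3.8,fy=3.8,interpolation=cv2.INTER_CUBIC))
hsv=cv2.cvtColor(a,cv2.COLOR_BGR2HSV)
m=cv2.inRange(hsv,(100,90,30),(130,255,255)); m[:, :225]=0;m[:,330:]=0;m[:190]=0;m[240:]=0
cs,_=cv2.findContours(m,0,2)
for k in cs:
    if cv2.contourArea(k)>30:
        r=cv2.minAreaRect(k); w=ray('top',cv2.boxPoints(r),24); print('blue',r,w[:,:2].round().tolist(),w.mean(0).round())
m=cv2.inRange(hsv,(8,90,80),(22,255,255)); m[:,:338]=0;m[:,390:]=0;m[:140]=0;m[205:]=0
cs,_=cv2.findContours(m,0,2)
for k in cs:
    if cv2.contourArea(k)>5: print('wood',cv2.boundingRect(k),cv2.contourArea(k))
E
```

```text
blue ((295.52056884765625, 219.44520568847656), (11.587074279785156, 21.7696533203125), 20.556045532226562) [[420.0, -102.0], [496.0, -124.0], [484.0, -163.0], [408.0, -141.0]] [ 452. -132.   24.]
blue ((244.50003051757812, 211.00003051757812), (20.50609588623047, 13.435027122497559), 45.0) [[477.0, 93.0], [514.0, 63.0], [464.0, 7.0], [427.0, 37.0]] [470.  50.  24.]
wood (346, 149, 31, 50) 168.5
```

View pics/c0.png

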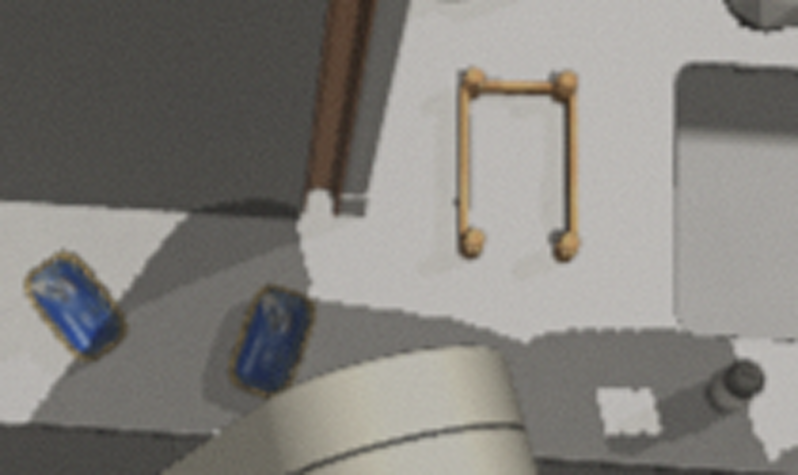

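```bash
python3 - <<'E'
from h import *
f=lambda L:[(225+x/3.8,130+y/3.8) for x,y in L]
P=ray('top',f([(472,241),(566,243),(473,81),(566,83)]),38)[:,:2];print('posts',P.round(1))
print('front mid',P[:2].mean(0),'back',P[2:].mean(0))
print('tin corners',ray('top',f([(265,286),(313,298),(276,395),(231,379)]),22)[:,:2].round(1),'ends',ray('top',f([(254,388),(289,291),(272,340)]),22)[:,:2].round(1))
print('dresser',ray('top',f([(365,213)]),0))
print('worktop edge',ray('top',f([(30,422),(215,432),(690,465)]),0))
print('shaker base',ray('top',f([(728,400)]),20))
print('mug,jar',ray('top',[(199,208)],30),ray('top',[(163,195)],50))
E
```

```text
posts [[ 556.2 -316.3]
 [ 560.2 -403.8]
 [ 717.9 -312.6]
 [ 721.8 -401.6]]
front mid [ 558.19300809 -360.08983838] back [ 719.8298493  -357.12147423]
tin corners [[ 504.1 -126.3]
 [ 495.5 -171.8]
 [ 400.3 -142.9]
 [ 412.6 -100.5]] ends [[ 405.5 -122.2]
 [ 500.8 -149. ]
 [ 452.3 -136. ]]
dresser [[ 590.46256277 -217.69269772    0.        ]]
worktop edge [[ 364.30485345   83.22428193    0.        ]
 [ 366.56420395  -88.84366857    0.        ]
 [ 365.4535577  -527.52764538    0.        ]]
shaker base [[ 424.35802709 -557.66602874   20.        ]]
mug,jar [[468.64613365 210.84356651  30.        ]] [[501.851066   338.88701855  50.        ]]
```

The crop confirms the rightmost blue tin, centred at about (452,-136) with yaw about -16°. The tidy mouth is at about (558,-360) with yaw about 1.5–2°. I'll go above the tin's left side with the fingers lined up along its length.

Request:
servo_tool(plan=[[[-0.14,0.48,0.93,-0.18,0,0,0.8],[-0.14,0.48,0.93,-0.18,0,0,0.8],[-0.14,0.48,0.93,-0.18,0,0,0.8],[-0.14,0.48,0.93,-0.18,0,0,0.8],[-0.14,0.48,0.93,-0.18,0,0,0.8]]])

```text
t: 0.52
ee_pos: [284.3, -411.1, 266.8]
orientation: [-2.971, -1.019, 0.0]
ft_force: [0.9, -0.2, 0.0]
width: 57.9
grasp_force: 0.0
```

Request:
servo_tool(plan=[[[-0.14,0.48,0.93,-0.18,0,0,0.8],[-0.14,0.48,0.93,-0.18,0,0,0.8],[-0.14,0.48,0.93,-0.18,0,0,0.8],[-0.14,0.48,0.93,-0.18,0,0,0.8],[-0.14,0.48,0.93,-0.18,0,0,0.8]]])

```text
t: 0.93
ee_pos: [378.6, -228.7, 231.8]
orientation: [2.749, 1.52, 0.0]
ft_force: [1.4, -0.0, -0.9]
width: 50.1
grasp_force: 0.0
```

Request:
servo_tool(plan=[[[-0.14,0.48,0.93,-0.18,0,0,0.8],[-0.14,0.48,0.93,-0.18,0,0,0.8],[-0.14,0.48,0.93,-0.18,0,0,0.8],[-0.14,0.48,0.93,-0.18,0,0,0.8],[-0.14,0,0,0,0,0,0]]])

```text
t: 1.35
ee_pos: [455.7, -79.4, 202.9]
orientation: [-2.505, -1.895, -0.001]
ft_force: [0.3, 0.9, -0.4]
width: 50.1
grasp_force: 0.0
```

```bash
python3 - <<'E'
from h import *
a=snap('top','t1.png'); b=snap('side','s1.png')
c=cv2.resize(a[150:270,230:400],None,fx=3.5,fy=3.5); d=cv2.resize(b[170:270,200:420],None,fx=2.7,fy=2.7)
o=np.zeros((600,600,3),np.uint8); o[:270,:594]=d; c2=cv2.resize(a[160:254,230:400],None,fx=3.5,fy=3.5); o[271:271+c2.shape[0],:595]=c2[:, :600]
cv2.imwrite('pics/m1.png',o); print(readout.get_obs()['ee_pos'])
E
```

```text
[453.76953127 -83.0881868  203.33158704]
```

View pics/m1.png

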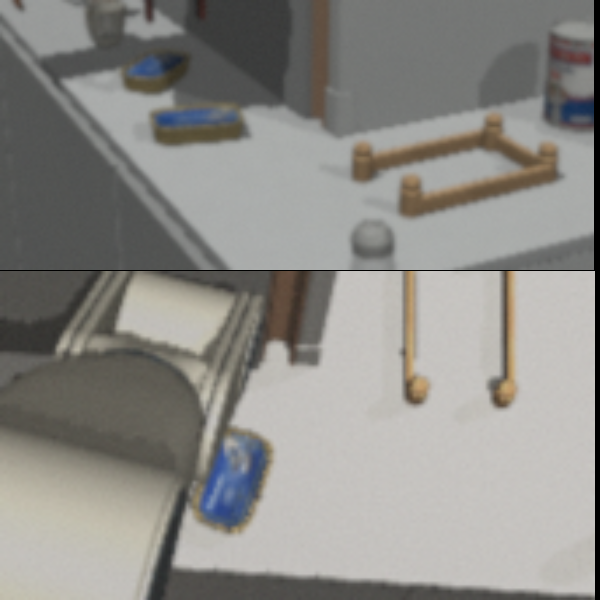

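The target tin is still at top pixel (296.6,220), and the path to the tidy is clear. I'll back off a little and descend beside its left face.

Request:
servo_tool(plan=[[[-0.14,0.15,0.3,-0.4,0,0,0],[-0.14,0,0,-0.6,0,0,0],[-0.14,0,0,-0.6,0,0,0],[-0.14,0,0,-0.6,0,0,0],[-0.14,0,0,-0.5,0,0,0]]])

```text
t: 1.87
ee_pos: [458.8, -74.1, 94.7]
orientation: [-2.517, -1.88, 0.001]
ft_force: [-0.6, 0.6, -0.0]
width: 49.6
grasp_force: 0.0
```

Request:
servo_tool(plan=[[[-0.14,0,0,0,0,0,0],[-0.14,0,0,0,0,0,0]]])

```text
t: 2.03
ee_pos: [458.6, -73.7, 95.4]
orientation: [-2.515, -1.88, 0.003]
ft_force: [-0.3, 0.2, 0.1]
width: 50.1
grasp_force: 0.0
```

Request:
servo_tool(plan=[[[-0.14,0,0,-0.15,0,0,0],[-0.14,-0.07,-0.25,0,0,0,0],[-0.14,-0.03,-0.12,0,0,0,0],[-0.14,-0.04,-0.15,0,0,0,0],[-0.14,-0.04,-0.2,0,0,0.1]]])

```text
$.plan[0][4]: bad value
```

Request:
servo_tool(plan=[[[-0.14,0,0,-0.15,0,0,0],[-0.14,-0.07,-0.25,0,0,0,0],[-0.14,-0.03,-0.12,0,0,0,0],[-0.14,-0.04,-0.15,0,0,0,0],[-0.14,-0.04,-0.15,0,0,0,0]]])

```text
t: 2.45
ee_pos: [452.6, -100.2, 90.5]
orientation: [2.514, 1.883, 0.002]
ft_force: [1.4, 1.7, 1.3]
width: 50.1
grasp_force: 0.9
```

Request:
servo_tool(plan=[[[-0.14,-0.03,-0.2,0,0,0,0.4],[-0.14,-0.02,-0.22,0,0,0,0.5],[-0.14,-0.02,-0.22,0,0,0,0.5],[-0.14,0,-0.22,0,0,0,0.5],[-0.14,0,-0.22,0,0,0,0.5]]])

```text
t: 2.87
ee_pos: [449.2, -143.2, 90.2]
orientation: [-2.301, -2.138, 0.0]
ft_force: [-0.7, 2.1, 1.9]
width: 49.6
grasp_force: 1.1
```

Request:
servo_tool(plan=[[[-0.14,0,-0.25,0,0,0,0.4],[-0.14,0,-0.25,0,0,0,0.4],[-0.14,0,-0.25,0,0,0,0.3],[-0.14,0,-0.25,0,0,0,0.1],[-0.14,0,-0.25,0,0,0,0]]])

```text
t: 3.28
ee_pos: [449.4, -193.4, 90.2]
orientation: [2.188, 2.254, 0.0]
ft_force: [0.6, 1.5, 0.3]
width: 50.1
grasp_force: 1.0
```

Request:
servo_tool(plan=[[[-0.14,0,-0.25,0,0,0,0],[-0.14,0,-0.25,0,0,0,0],[-0.14,0,-0.25,0,0,0,0],[-0.14,0,-0.25,0,0,0,0],[-0.14,0,-0.25,0,0,0,0]]])

```text
t: 3.7
ee_pos: [449.6, -243.5, 89.8]
orientation: [-2.188, -2.254, 0.0]
ft_force: [0.4, 2.7, 2.0]
width: 50.0
grasp_force: 1.2
```

Request:
servo_tool(plan=[[[-0.14,0,-0.25,0,0,0,0],[-0.14,0,-0.25,0,0,0,0],[-0.14,0,-0.25,0,0,0,0],[-0.14,0,0,0,0,0,0],[-0.14,0,0,0,0,0,0]]])

```text
t: 4.12
ee_pos: [449.7, -273.4, 89.7]
orientation: [2.189, 2.252, -0.0]
ft_force: [-0.4, -0.5, 0.4]
width: 49.9
grasp_force: 0.0
```

```bash
python3 - <<'E'
from h import *
a=snap('top','t2.png'); b=snap('side','s2.png')
o=np.zeros((600,640,3),np.uint8); o[:300,:640]=cv2.resize(b[170:290,230:486],None,fx=2.5,fy=2.5); o[300:600]=cv2.resize(a[160:250,270:462],(640,300))
cv2.imwrite('pics/m2.png',o); print(readout.get_obs())
E
```

```text
{'t': 4.2167, 'qpos': array([-5.67586936e-01,  6.24168313e-01,  1.94731739e+00, -1.45429816e-04,
        5.70409087e-01, -5.96934474e-01]), 'qvel': array([ 0.00833968, -0.00194878,  0.00334674,  0.00086771, -0.00043006,
        0.00056322]), 'joint_torque': array([-3.62512060e-01, -5.21342504e+01, -1.38807383e+01,  1.68516504e-02,
        3.33662506e-02, -4.38191579e-03]), 'ee_pos': array([ 449.47904804, -272.48256186,   89.64494389]), 'orientation': array([-2.18827349e+00, -2.25373107e+00,  2.16514374e-04]), 'ft_force': array([-0.16603461, -0.45093734,  0.04198748]), 'moment': array([-0.03979486, -0.06605309,  0.03196237]), 'grasp_force': 0.0, 'width': 49.95607194861562}
```

View pics/m2.png

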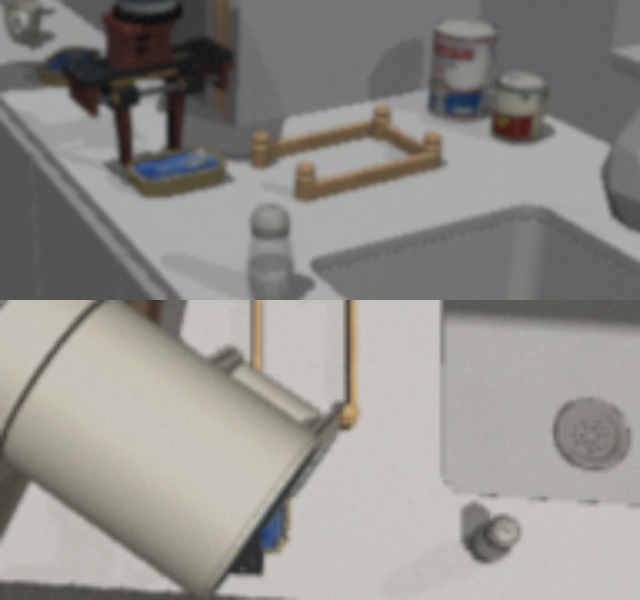

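```bash
cat >> h.py <<'E'
def tin(b,x0,x1,y0,y1,n='side',pic=None):
    hsv=cv2.cvtColor(b,cv2.COLOR_BGR2HSV); m=cv2.inRange(hsv,(95,60,30),(130,255,255))
    k=np.zeros_like(m);k[y0:y1,x0:x1]=m[y0:y1,x0:x1]
    cs=max(cv2.findContours(k,0,1)[0],key=cv2.contourArea)[:,0]
    w=ray(n,cs,23)[:,:2].astype(np.float32); r=cv2.minAreaRect(w); B=cv2.boxPoints(r)
    return cs,r,B
E
python3 - <<'E'
from h import *
b=cv2.imread('pics/s2.png')
cs,r,B=tin(b,275,330,220,255); print(cv2.boundingRect(cs),r,B.round())
f=lambda L:[(230+x/2.5,170+y/2.5) for x,y in L]
P=ray('side',f([(261,133),(305,166),(381,109),(432,135)]),39)[:,:2];print(P.round(),P[:2].mean(0),P[2:].mean(0))
print('rim corners',ray('side',f([(226,160),(140,180),(128,168),(213,149)]),22)[:,:2].round())
cv2.imwrite('pics/m3.png',cv2.resize(b[205:265,270:370],(800,480),interpolation=cv2.INTER_CUBIC))
E
```

```text
(284, 231, 33, 11) ((459.49615478515625, -318.24041748046875), (87.67620086669922, 46.55447006225586), 2.4565446376800537) [[ 415. -297.]
 [ 417. -343.]
 [ 504. -340.]
 [ 502. -293.]]
[[ 565. -320.]
 [ 563. -414.]
 [ 722. -323.]
 [ 727. -408.]] [ 563.91715467 -367.0126363 ] [ 724.68321968 -365.26340693]
rim corners [[ 515. -333.]
 [ 411. -336.]
 [ 412. -304.]
 [ 515. -302.]]
```

View pics/m3.png

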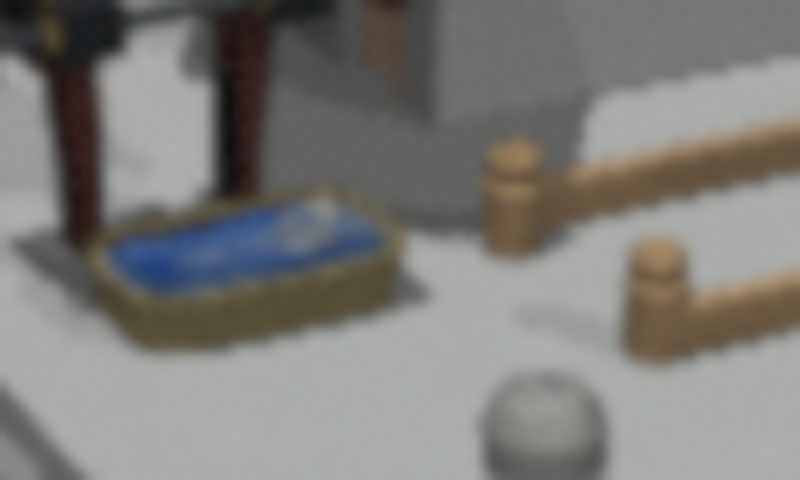

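The tin is at about (460,-317) with yaw about 2°, following the fingers, and it needs about 45 mm more to the right. I'll push it there, then back off and look.

Request:
servo_tool(plan=[[[-0.14,0,-0.25,0,0,0,0],[-0.14,0,-0.25,0,0,0,0],[-0.14,0,-0.25,0,0,0,0],[-0.14,0,-0.2,0,0,0,0],[-0.14,0,-0.1,0,0,0,0]]])

```text
t: 4.63
ee_pos: [449.8, -316.1, 89.9]
orientation: [2.189, 2.252, 0.0]
ft_force: [0.3, 2.3, -0.4]
width: 49.9
grasp_force: 0.5
```

Request:
servo_tool(plan=[[[-0.14,0,0,0,0,0,0],[-0.14,0,0.5,0,0,0,0],[-0.14,-0.3,1,0.5,0,0,0],[-0.14,-0.3,1,0.5,0,0,0],[-0.14,-0.3,1,0.5,0,0,0]]])

```text
t: 5.05
ee_pos: [416.3, -185.4, 143.9]
orientation: [-2.189, -2.252, 0.001]
ft_force: [2.1, -0.3, 1.0]
width: 50.1
grasp_force: 0.0
```

Request:
servo_tool(plan=[[[-0.14,-0.2,1,0,0,0,0],[-0.14,0,0,0,0,0,0]]])

```text
t: 5.22
ee_pos: [406.2, -141.6, 144.2]
orientation: [-2.182, -2.255, 0.001]
ft_force: [0.2, -0.4, -0.4]
width: 50.1
grasp_force: 0.0
```

```bash
python3 - <<'E'
from h import *
a=snap('top','t3.png'); b=snap('side','s3.png')
cv2.imwrite('pics/m4.png',cv2.resize(a[140:250,320:440],(648,594),interpolation=cv2.INTER_CUBIC)); print(readout.get_obs()['ee_pos'])
E
```

```text
[ 409.15654249 -145.36122347  144.20853525]
```

View pics/m4.png

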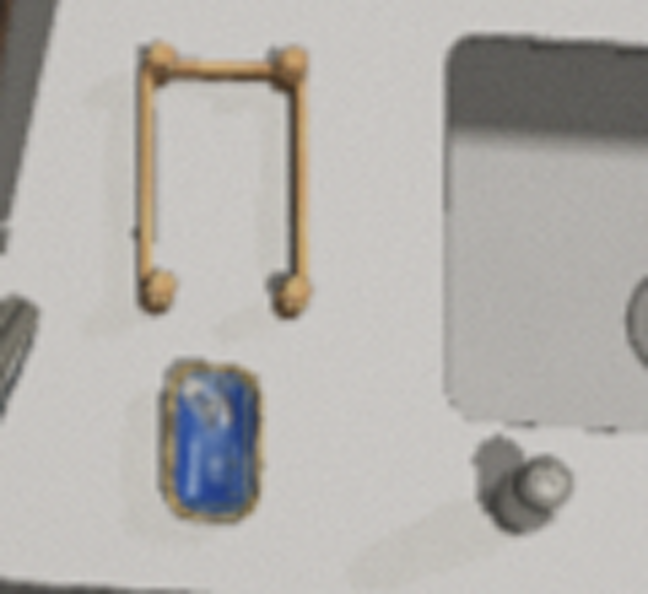

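Clear view: the tin is at crop (213,440), just in front of the mouth, with posts at (158,287) and (291,292) and the shaker at (530,495).

```bash
cat >> h.py <<'E'
def measure(a,x0=320,y0=140,x1=400,y1=245,s=6):
    c=cv2.resize(a[y0:y1,x0:x1],None,fx=s,fy=s,interpolation=cv2.INTER_CUBIC)
    S=cv2.cvtColor(c,cv2.COLOR_BGR2HSV)[...,1]; m=(S>70).astype(np.uint8)
    px=lambda q:np.c_[x0+(q[:,0]+.5)/s-.5,y0+(q[:,1]+.5)/s-.5]
    out=[]
    for k in sorted(cv2.findContours(m,0,1)[0],key=cv2.contourArea)[::-1][:3]:
        q=px(k[:,0].astype(float)); out.append((q,cv2.contourArea(k)/s/s))
    return out,m,px
E
python3 - <<'E'
from h import *
a=cv2.imread('pics/t3.png'); out,m,px=measure(a)
for q,A in out:
    w=ray('top',q,22)[:,:2].astype(np.float32); r=cv2.minAreaRect(w); print(round(A),q.min(0),q.max(0),r, cv2.boxPoints(r).round().tolist())
# posts: mask centroid, rows of front/back
ys,xs=np.nonzero(m); q=px(np.c_[xs,ys].astype(float))
for nm,(u0,u1,v0,v1) in dict(FL=(344,354,188,199),FR=(369,379,188,199),BL=(344,354,146,156),BR=(369,379,146,156)).items():
    s=q[(q[:,0]>u0)&(q[:,0]<u1)&(q[:,1]>v0)&(q[:,1]<v1)]; print(nm,s.mean(0),s.min(0),s.max(0),ray('top',[(s.min(0)+s.max(0))/2],25)[0].round(1))
E
```

```text
343 [345.41666667 147.75      ] [376.91666667 198.08333333] ((644.662841796875, -358.7879638671875), (192.2091522216797, 112.90367889404297), 1.5336660146713257) [[547.0, -305.0], [550.0, -418.0], [742.0, -413.0], [739.0, -300.0]]
244 [351.91666667 210.08333333] [366.75 234.25] ((458.24200439453125, -356.9640197753906), (51.07527542114258, 89.07191467285156), 89.73936462402344) [[414.0, -382.0], [503.0, -383.0], [503.0, -332.0], [414.0, -331.0]]
29 [350.08333333 207.08333333] [357.25       235.41666667] ((460.669677734375, -335.9330139160156), (23.10481834411621, 103.4890365600586), 89.06595611572266) [[409.0, -347.0], [512.0, -348.0], [513.0, -325.0], [409.0, -324.0]]
FL [348.32819748 192.82333775] [345.41666667 188.08333333] [351.75       197.08333333] [ 563.6 -315.6   25. ]
FR [373.96339462 193.56232217] [370.75       188.08333333] [376.91666667 198.08333333] [ 567.9 -405.7   25. ]
BL [349.34487331 151.97618346] [345.58333333 147.75      ] [353.91666667 155.91666667] [ 721.6 -315.3   25. ]
BR [372.99626068 152.54262821] [369.08333333 148.58333333] [376.25       155.91666667] [ 725.6 -399.2   25. ]
```

Request:
servo_tool(plan=[[[-0.14,0.25,-0.88,0,0,0,0],[-0.14,0.25,-0.88,0,0,0,0],[-0.14,0.25,-0.88,-0.2,0,0,0],[-0.14,0.25,-0.88,-0.5,0,0,0],[-0.14,0,0,-0.66,0,0,0]]])

```text
t: 5.73
ee_pos: [453.7, -295.8, 90.7]
orientation: [2.184, 2.241, 0.002]
ft_force: [1.3, -0.3, -0.1]
width: 50.0
grasp_force: 0.0
```

Request:
servo_tool(plan=[[[-0.14,0,0,0,0,0,0],[-0.14,0,-0.3,0,0,0,0],[-0.14,0,-0.25,0,0,0,0],[-0.14,0,0,0,0,0,0]]])

```text
t: 6.07
ee_pos: [450.0, -311.5, 90.7]
orientation: [2.187, 2.251, 0.0]
ft_force: [0.7, 0.5, -1.3]
width: 50.0
grasp_force: 0.0
```

Request:
servo_tool(plan=[[[-0.14,0,-0.1,0,0,0,0],[-0.14,0,-0.1,0,0,0,0],[-0.14,0,-0.08,0,0,0,0],[-0.14,0,0,0,0,0,0],[-0.14,0,0.5,0,0,0,0]]])

```text
t: 6.48
ee_pos: [450.4, -302.9, 90.2]
orientation: [2.187, 2.249, 0.0]
ft_force: [0.1, -0.2, -0.3]
width: 49.7
grasp_force: 0.0
```

Request:
servo_tool(plan=[[[-0.14,0,0.5,0.3,0,0,0],[0.55,0,0,0.8,0,0,0],[0.55,0,0,0.8,0,0,-1],[0.55,-0.1,0,0,0,0,-1],[0.55,-0.1,0,0,0,0,-1]]])

```text
t: 6.9
ee_pos: [442.4, -280.8, 167.7]
orientation: [2.463, 1.942, 0.002]
ft_force: [-0.0, -0.4, -0.2]
width: 26.7
grasp_force: 0.0
```

Request:
servo_tool(plan=[[[0.55,-0.2,0,0,0,0,-1],[0.55,-0.2,-0.1,0,0,0,-1],[0.55,-0.2,-0.2,0,0,0,-1],[0.55,-0.2,-0.2,0,0,0,-1],[0.55,-0.2,-0.2,0,0,0,-1]]])

```text
t: 7.32
ee_pos: [401.0, -308.6, 165.6]
orientation: [2.829, 1.365, 0.0]
ft_force: [0.1, 0.1, 0.4]
width: 19.6
grasp_force: 0.0
```

Request:
servo_tool(plan=[[[0.55,-0.2,-0.3,0,0,0,-1],[0.55,-0.2,-0.3,0,0,0,-1],[0.55,-0.2,-0.3,0,0,0,-1],[0.55,-0.2,-0.3,0,0,0,-1],[0.55,-0.2,-0.3,0,0,0,-1]]])

```text
t: 7.73
ee_pos: [360.9, -368.9, 165.6]
orientation: [3.058, 0.719, 0.0]
ft_force: [-0.1, 0.4, 0.3]
width: 19.6
grasp_force: 0.0
```

Request:
servo_tool(plan=[[[0.55,0,-0.3,0,0,0,-1],[0.55,0,0,0,0,0,-1],[0.55,0,0,0,0,0,-1],[0.55,0,0,0,0,0,-1],[0.55,0,0,0,0,0,-1]]])

```text
t: 8.15
ee_pos: [361.2, -380.5, 165.6]
orientation: [3.141, 0.04, 0.0]
ft_force: [-0.4, -0.5, 0.2]
width: 19.7
grasp_force: 0.0
```

```bash
cat > chk.py <<'E'
from h import *; import sys
a=snap('top','t%s.png'%sys.argv[1]); b=snap('side','s%s.png'%sys.argv[1])
for n,im,bx in(('top',a,(335,385,140,240)),('side',b,(270,420,200,270))):
    try:
        cs,r,B=tin(im,*bx,n=n); print(n,cv2.boundingRect(cs),cv2.contourArea(cs),np.round(r[0],1),np.round(r[1]),round(r[2],1))
    except Exception as e: print(n,e)
print(readout.get_obs()['ee_pos'])
E
python3 chk.py 4
```

```text
top max() iterable argument is empty
side (291, 238, 35, 10) 154.5 [ 460.5 -363.5] [42. 87.] 89.9
[ 361.27250625 -380.37227184  165.54288004]
```

Request:
servo_tool(plan=[[[0.55,0.1,0.4,-0.4,0,0,0],[0.55,0,0,-0.7,0,0,0],[0.55,0,0,-0.6,0,0,0],[0.55,0,0,-0.2,0,0,0],[0.55,0,0,0,0,0,0]]])

```text
t: 8.67
ee_pos: [364.5, -363.6, 87.8]
orientation: [-3.138, -0.05, 0.004]
ft_force: [0.1, -0.7, -0.1]
width: 19.2
grasp_force: 0.0
```

Request:
servo_tool(plan=[[[0.55,0.2,0,0,0,0,0],[0.55,0.2,0,0,0,0,0],[0.55,0.15,0,0,0,0,0],[0.55,0.15,0,0,0,0,0],[0.55,0,0,0,0,0,0]]])

```text
t: 9.08
ee_pos: [395.2, -365.2, 90.4]
orientation: [3.139, 0.048, 0.003]
ft_force: [-0.1, -0.2, 0.2]
width: 19.9
grasp_force: 0.0
```

Request:
servo_tool(plan=[[[0.55,0.2,0.01,0,0,0,0],[0.55,0.2,0.0,0,0,0,0],[0.55,0.2,0.01,0,0,0,0],[0.55,0.2,0.0,0,0,0,0],[0.55,0.2,0.01,0,0,0,0]]])

```text
t: 9.5
ee_pos: [433.9, -363.3, 89.4]
orientation: [-3.141, -0.047, 0.001]
ft_force: [-3.1, -0.4, 2.0]
width: 19.9
grasp_force: 1.3
```

```bash
python3 chk.py 5; python3 - <<'E'
from h import *
b=cv2.imread('pics/s5.png'); cv2.imwrite('pics/m5.png',cv2.resize(b[205:275,280:390],(792,504),interpolation=cv2.INTER_CUBIC))
E
```

```text
top max() iterable argument is empty
side (307, 235, 30, 10) 134.5 [ 497.6 -361.9] [42. 82.] 89.9
[ 434.90448624 -363.54139392   89.49581427]
```

View pics/m5.png

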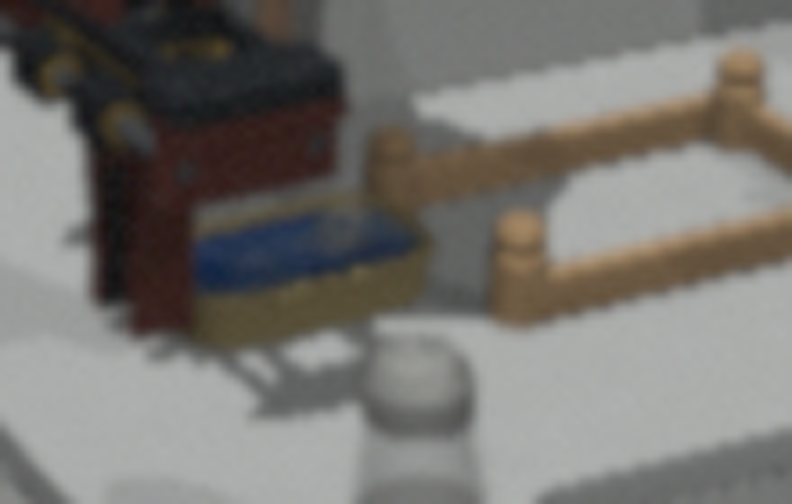

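```bash
python3 - <<'E'
from h import *
f=lambda L:[(280+x/7.2-.43,205+y/7.2-.43) for x,y in L]
print('tin near bottom',ray('side',f([(230,344),(320,324),(400,303)]),1)[:,:2].round(1))
print('tin near rim',ray('side',f([(220,295),(320,279),(415,258)]),21)[:,:2].round(1), 'far rim',ray('side',f([(205,228),(355,200)]),22)[:,:2].round(1))
print('posts top',ray('side',f([(395,137),(520,220),(741,62)]),36)[:,:2].round(1))
print('FR post base',ray('side',f([(515,324)]),0)[:,:2].round(1),'R rail top inner/outer',ray('side',f([(600,265),(740,230)]),21)[:,:2].round(1))
E
```

```text
tin near bottom [[ 462.7 -381.6]
 [ 499.1 -382. ]
 [ 533.5 -380.2]]
tin near rim [[ 459.2 -380.7]
 [ 497.1 -385.2]
 [ 536.3 -385.4]] far rim [[ 478.4 -330.8]
 [ 540.2 -334. ]]
posts top [[ 567.1 -317. ]
 [ 570.  -401.5]
 [ 728.6 -314.2]]
FR post base [[ 563.2 -411.4]] R rail top inner/outer [[ 592.8 -419.8]
 [ 654.8 -417.8]]
```

The tin is lined up square with the mouth, but the side view is too coarse in y. I'll step aside for one top look.

Request:
servo_tool(plan=[[[0.55,-0.5,0,0,0,0,0],[0.55,-0.2,0.2,0.8,0,0,0],[0.55,0,0.9,0.6,0,0,0],[0.55,0,1,0,0,0,0],[0.55,0,1,0,0,0,0]]])

```text
t: 10.02
ee_pos: [405.8, -240.5, 145.8]
orientation: [3.139, 0.043, 0.005]
ft_force: [1.3, -0.4, -0.6]
width: 20.0
grasp_force: 0.0
```

Request:
servo_tool(plan=[[[0.55,0,1,0,0,0,0],[0.55,0,1,0,0,0,0],[0.55,0,0.5,0,0,0,0],[0.55,0,0,0,0,0,0]]])

```text
t: 10.35
ee_pos: [404.3, -137.4, 144.4]
orientation: [-3.14, -0.052, 0.002]
ft_force: [-0.0, -0.6, -0.8]
width: 20.0
grasp_force: 0.0
```

```bash
python3 chk.py 6; python3 - <<'E'
from h import *
b=cv2.imread('pics/t6.png'); cv2.imwrite('pics/m6.png',cv2.resize(b[170:235,325:395],(630,585),interpolation=cv2.INTER_CUBIC))
E
```

```text
top (353, 201, 15, 24) 217.0 [ 493.1 -358.4] [86. 50.] 1.5
side (303, 235, 34, 11) 170.5 [ 495.5 -361.8] [87. 46.] 0.7
[ 405.67046222 -140.20837652  144.6614849 ]
```

View pics/m6.png

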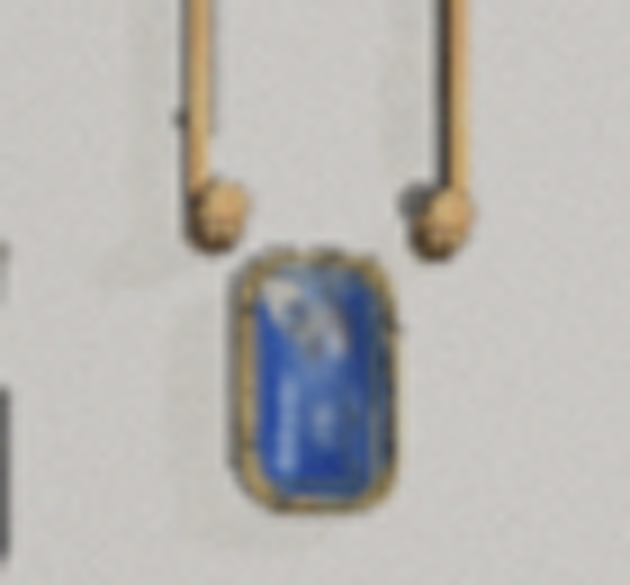

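Top view: the tin is at crop (317,380), square to the mouth, with posts at (219,210) and (443,217). After allowing for height it sits about 2–3 mm left of the centre line. I'll correct that by dragging slightly right during the push.

Request:
servo_tool(plan=[[[0.55,0,-0.9,0,0,0,0],[0.55,0,-0.9,0,0,0,0],[0.55,0,-0.9,0,0,0,0],[0.55,0,-0.9,0,0,0,0],[0.55,0,-0.9,0,0,0,0]]])

```text
t: 10.87
ee_pos: [404.8, -324.1, 144.6]
orientation: [3.141, 0.044, 0.001]
ft_force: [0.7, 0.3, -0.1]
width: 19.8
grasp_force: 0.0
```

Request:
servo_tool(plan=[[[0.55,0,-0.9,0,0,0,0],[0.55,0,0,-0.5,0,0,0],[0.55,0,0,-0.6,0,0,0],[0.55,0,0,-0.25,0,0,0],[0.55,0,0,0,0,0,0]]])

```text
t: 11.28
ee_pos: [403.6, -356.9, 88.3]
orientation: [-3.138, -0.044, 0.005]
ft_force: [-0.4, 0.3, 0.6]
width: 19.8
grasp_force: 0.0
```

Request:
servo_tool(plan=[[[0.55,0.3,-0.08,0.03,0,0,0],[0.55,0.3,0,0,0,0,0],[0.55,0.15,0,0,0,0,0],[0.55,0.1,-0.02,0,0,0,0],[0.55,0.1,-0.02,0,0,0,0]]])

```text
t: 11.7
ee_pos: [444.2, -361.3, 92.6]
orientation: [3.141, 0.049, 0.001]
ft_force: [-2.7, 0.7, 2.4]
width: 19.8
grasp_force: 1.2
```

Request:
servo_tool(plan=[[[0.55,0.1,-0.02,0,0,0,0],[0.55,0.1,-0.02,0,0,0,0],[0.55,0.1,-0.02,0,0,0,0],[0.55,0.1,0,0,0,0,0],[0.55,0.1,0,0,0,0,0]]])

```text
t: 12.12
ee_pos: [463.5, -363.9, 91.7]
orientation: [-3.141, -0.046, 0.0]
ft_force: [-3.2, 0.0, 2.5]
width: 19.6
grasp_force: 1.3
```

Request:
servo_tool(plan=[[[0.55,0.1,0,0,0,0,0],[0.55,0.1,0,0,0,0,0],[0.55,0.1,0,0,0,0,0]]])

```text
t: 12.37
ee_pos: [475.6, -363.9, 91.7]
orientation: [-3.141, -0.046, 0.0]
ft_force: [-2.2, 0.2, 1.9]
width: 19.7
grasp_force: 1.3
```

No resistance, and the front of the tin is now between the posts. I'll continue gently along the bay axis.

Request:
servo_tool(plan=[[[0.55,0.15,0,0,0,0,0],[0.55,0.15,0.01,0,0,0,0],[0.55,0.15,0,0,0,0,0],[0.55,0.15,0.01,0,0,0,0],[0.55,0.15,0,0,0,0,0]]])

```text
t: 12.78
ee_pos: [505.9, -363.0, 91.7]
orientation: [3.141, 0.047, 0.0]
ft_force: [-2.7, 0.7, 2.2]
width: 19.8
grasp_force: 1.0
```

Request:
servo_tool(plan=[[[0.55,0.15,0,0,0,0,0],[0.55,0.15,0.01,0,0,0,0],[0.55,0.15,0,0,0,0,0],[0.55,0.15,0.01,0,0,0,0],[0.55,0.15,0,0,0,0,0]]])

```text
t: 13.2
ee_pos: [535.8, -362.2, 91.7]
orientation: [-3.141, -0.046, -0.0]
ft_force: [-1.0, 0.5, 1.8]
width: 19.8
grasp_force: 0.9
```

```bash
python3 chk.py 7
```

```text
top max() iterable argument is empty
side (341, 228, 28, 10) 95.5 [ 597.1 -362.4] [41. 82.] 89.7
[ 536.52745896 -362.35514073   91.81592125]
```

Request:
servo_tool(plan=[[[0.55,0.15,0.01,0,0,0,0],[0.55,0.15,0.01,0,0,0,0],[0.55,0.15,0,0,0,0,0],[0.55,0.15,0.01,0,0,0,0],[0.55,0.15,0,0,0,0,0]]])

```text
t: 13.72
ee_pos: [565.9, -361.0, 91.7]
orientation: [-3.141, -0.046, -0.0]
ft_force: [-0.9, -1.0, 0.1]
width: 19.9
grasp_force: 0.5
```

Request:
servo_tool(plan=[[[0.55,0.15,0.01,0,0,0,0],[0.55,0.15,0,0,0,0,0],[0.55,0.15,0,0,0,0,0],[0.55,0,0,0,0,0,0]]])

```text
t: 14.05
ee_pos: [584.7, -360.7, 91.9]
orientation: [3.141, 0.047, 0.002]
ft_force: [-0.6, 0.6, 0.2]
width: 19.8
grasp_force: 0.0
```

Request:
servo_tool(plan=[[[0.55,-0.4,0,0,0,0,0],[0.55,-0.8,0,0,0,0,0],[0.55,-0.8,0,0.3,0,0,0],[0.55,-0.8,0,0.8,0,0,0],[0.55,-0.8,0,0.8,0,0,0]]])

```text
t: 14.47
ee_pos: [442.3, -359.9, 162.2]
orientation: [-3.139, -0.047, 0.003]
ft_force: [0.2, -0.7, 0.8]
width: 19.9
grasp_force: 0.0
```

Request:
servo_tool(plan=[[[0.55,-0.8,0.9,0,0,0,0],[0.55,0,0.9,0,0,0,0],[0.55,0,0.9,0,0,0,0],[0.55,0,0.9,0,0,0,0],[0.55,0,0.9,0,0,0,0]]])

```text
t: 14.88
ee_pos: [416.4, -184.5, 163.2]
orientation: [3.141, 0.044, 0.002]
ft_force: [0.3, 0.0, 0.8]
width: 19.7
grasp_force: 0.0
```

```bash
python3 chk.py 8; python3 - <<'E'
from h import *
a=cv2.imread('pics/t8.png');b=cv2.imread('pics/s8.png'); o=np.vstack([cv2.resize(a[140:220,320:420],(375,300)),cv2.resize(b[180:260,310:410],(375,300))]); cv2.imwrite('pics/m8.png',o)
E
```

```text
top (354, 162, 14, 23) 213.5 [ 642.5 -356.9] [86. 47.] 1.5
side (351, 225, 33, 9) 141.0 [ 644.  -361.6] [86. 45.] 2.5
[ 415.56045694 -181.69050799  162.7006093 ]
```

View pics/m8.png

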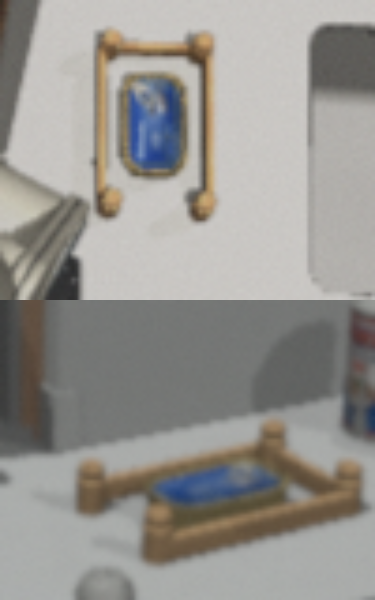

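The tin lies wholly inside the bay, at crop (153,123) behind the posts at (108,203) and (203,205). The hand is clear and the bystanders are untouched.

```bash
python3 -c "
from workcell import close_job; print(close_job())"
```

```text
the job is handed in; nothing more can be done
None
```

I pushed the flat tin end first through the front posts; the last pictures show it lying wholly inside the tidy's bay with the hand clear. I never touched the mug, spice jar or salt shaker, and I handed the job in about 15 s into the 72 s limit.

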